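Swap the serving pots and hold a coconut truffle in the tongs

ROBOT

A 6-joint arm with a two-finger parallel gripper is mounted at the origin on the work surface. World frame = base frame: x ahead of the robot, y to its left, z up, the work surface at z = 0. Lengths are in m, angles in degrees, forces in N, time in s.
With the tool pointing down it reaches from about 0.4 to 0.825 m from the base axis. Payload 7 kg.
Tool frame: the origin (TCP) lies on the front face of the gripper's body, between the roots of the fingers; the fingertips stand 66 mm ahead of it and the grasp point (between the pads) lies 47 mm ahead of it; z points along the fingers, y is the line along which they close (so a half turn about z gives the same grasp; the last joint's range is limited). The gripper opens to 88 mm and grips with 3 to 60 N. Pads are 19 mm wide; open, the fingers measure 130 mm over their backs; the gripper's body (78 mm by 193 mm) begins 47 mm behind the grasp point.
Start: joints at [82.569, 20.546, 0.682, 0, -70.136, -16.507], TCP at [0.274, 0.617, 0.292] pointing down, gripper open.
Joint ranges: [-176.03, 176.03], [-82.01, 121.73], [-58.28, 71.71], [-173.87, 95.51], [-174.79, -0.11], [-173.66, 173.66]. Speed limits (degrees/s): [136.94, 136.94, 172.46, 180, 180, 180].

INTERFACE

Orientations are given as [roll, pitch, yaw] about the fixed x, y, z axes, in that order (R = Rz(yaw) Ry(pitch) Rx(roll)).
In Python, from plant import ctrl gives the robot as it stands.
- The arm moves only by the tool send_rows, never from a script. Its argument "deltas" is a list of rows, each a list of 2 entries, a list of its own where there are three numbers: the shift along the tool's x, y, z each as a share of 800 mm, from -1 to 1, then the turn about the tool's z as a share of 90 degrees, from -1 to 1. A call has exactly 5 rows; each row is the pose to reach, as a shift and turn from the pose commanded when the call began, along the tool's axes at that moment; what a row does not reach only later rows make up. A row lasts 1/12 s, in which the tool goes at most 41.7 mm and 7.16 degrees, less where a joint would pass 70% of its speed; a pose out of reach is approached as far as the arm can. A call with a number of a shift or a turn outside -1 to 1 is refused whole. A call with a gripper value outside its range is refused whole. "gripper" is the opening, from 0 (shut) to 1 (fully open), set as the call begins (left out, the last holds). The fingers move at their own pace and stop on an object; the grip force is fixed at half the most. Time passes only in rows, so rows that repeat a pose let the fingers close, or fill a call up. It gives the time, the measured TCP pose, the force, the opening and the grip force at its end, in the units of the state.
- ctrl.get_obs(): the state, without advancing time (a new reading comes with each control period).
- ctrl.snapshot(name): name is "scene" or "top" or "wrist"; returns a dict with "color" (420x560x3 uint8, red, green, blue), "vertical_fov" (degrees; the focal length in pixels is half the picture's height over the tangent of half this angle, whatever the lens; pixels are square), "cx", "cy" (the principal point, pixels), "rvec" (rotation vector, rad) and "tvec" (3), from world to camera coordinates, as OpenCV has them. Camera axes: x right, y down, z forward; pixel columns grow to the right and rows downward; lengths in m; the calibration is good to about 2 mm. The wrist camera is an equidistant fisheye: a pixel r from the principal point sees the ray r / f radians off the axis. A picture is of the moment at which its call begins. There is no depth.
- ctrl.close_job(): hands the job in; it is judged then, once.
Trained networks look in a picture, given as the dict that the camera call returned (one of the last four; its "shot" number tells which), for a name from the list of things; names that differ only in an ending like _2 or _b are one class to them, and where a whole thing is asked for, a point or a joint stands for the part that bears it (a point fixed in the world has none). Each returns a list of dicts, best first, with "conf" (0 to 1); they miss things now and then, are a little off and sometimes report something else, mostly with a low value. They report only what shows in the picture. A call takes as long as a camera call. They do not tell look-alikes from the thing itself.
- ctrl.boxes_of(picture, thing): "xy" ([column, row] as shares, 0 to 1, of the picture: columns of its width, rows of its height, amid what is visible of it).
- ctrl.cut_out(picture, thing): "pixels" (420x560 bool, what is visible of it) and "xy" ([column, row] as shares, 0 to 1, of the picture: columns of its width, rows of its height, amid what is visible of it).
The state is a dict: "clock": time; "joint_pos": joint angles; "qvel": joint speeds; "tau": joint torques, N m; "tool_pos": TCP position; "orientation": TCP orientation; "force": force on the tool from outside, world axes, zero at the start; "moment": the same for the moment, N m; "opening": finger opening in m; "gripper_force": force on a finger pad.
Only numpy, scipy, OpenCV 4.12 (cv2) and the standard library are available. Lean on these libraries where they do the work, as an engineer would, in place of code of your own. Each camera call takes 0.05 s, during which the arm holds its last target. There are 200 camera calls.

TASK

The two small pots are standing on each other's coasters: swap them, so that the mint pot stands upright in the middle of the white marble coaster and the pink pot upright in the middle of the cork one. Then grip the tongs, pick the white coconut truffle off the tray with them (only the tongs may touch it, never the robot's fingers) and finish while holding it in the tongs, still, clear above the mouth of the mint pot, ready to be dropped in but not let go. Leave the other two truffles, the jar and the foil bowl where they are.

Things in the scene. Friction and masses are not known exactly. Their poses are not given: they have to be found in the camera images.
- white_coaster: fixed square coaster of white marble, 90 x 90 x 6 mm (top 6 mm above the table); origin at the centre of its underside, z up. Somewhere to the right of the work, its place exchangeable with the cork coaster's
- cork_coaster: fixed square coaster of brown cork, 90 x 90 x 6 mm; origin at the centre of its underside, z up
- mint_pot: loose open round pot, mint green, 50 mm high, outer diameter 52 mm at the foot and 56 mm at the rim, wall 3 mm, 80 g; can be gripped across its outside from above. Origin at the centre of its underside, z up. Starts on the cork coaster
- pink_pot: loose open round pot, pink, same shape and weight as the mint pot; origin at the centre of its underside, z up. Starts on the white marble coaster
- tray: fixed white ceramic slab, 70 mm (its x) x 220 mm (its y) x 20 mm high, origin at the centre of its underside. Three shallow square seats, 18 mm wide, at y = -75, 0 and 75 mm on its middle line, each with a truffle. Lower the tongs' jaws on either side of a truffle, tongs pointing along the tray's +x (away from the robot)
- coconut_truffle: loose ball, white with coconut flecks, 36 mm in diameter, about 30 g, rigid; origin at its centre (its axes turn as it rolls). In one of the three seats, centre about 35 mm above the table
- dark_truffle: loose dark brown ball, 36 mm in diameter, in another seat; origin at its centre. To be left alone
- pink_truffle: loose pink ball with flecks, 36 mm in diameter, in another seat; origin at its centre. To be left alone
- tongs: loose 90 g tongs, steel with mint grips and jaws, lying flat on the table: two upright strips 24 mm high, 5 mm thick, that open and close horizontally about a round pivot. x: from pivot to jaws, y: opening direction, z up. Origin: midway between the mint grips, at the underside, 85 mm ahead of the pivot; strips grippable over x = -25 to 25 mm. 62 mm over their outsides there at rest
- tongs_mouth (a point): middle point between the flat mint jaws, 70 mm ahead of the tongs' origin along x, 12 mm above their underside: the truffle's centre belongs here. The jaws reach from x = 48 to 90 mm, 69 mm apart at rest. Every mm less over the grips is about 1.8 mm less between the jaws
- tongs_left (a joint): how far each arm of the tongs is closed, rad: 0 at rest, 0.106 on a truffle (44 mm over the grips), at most 0.17; both move alike. Gripped across y at the origin and squeezed to about 57 mm, the tongs' own spring (3.5 N on each finger) holds them in the gripper for carrying, jaws 60 mm apart. Squeeze on to close; on a truffle it takes 6 N a side, so grip with 15 to 30 N
- mint_pot_rim (a point): centre of the mint pot's mouth, 50 mm above its underside
- jar: bystander: small amber glass jar with red cap, 48 mm in diameter, 70 mm high, to the right beyond the coasters; origin at the centre of its underside
- foil_bowl: bystander: small empty aluminium bowl, 90 mm in diameter, 30 mm high, to the left beyond the tongs; origin at the centre of its underside
Not all that is in view belongs to the job. There is more than one size of the tongs; the job needs the smaller. Leave any blue look-alike of the pink_pot alone.

How it is judged:
By the outcome, as a careful person would: the job done as asked, in the order asked, and still so for the second after the job is handed in, while the arm keeps its last pose, push and grip.
It also fails if it takes over 72 s, if anything falls off the work surface, if the arm or the gripper's body presses on something with over 40 N, if the wrist force passes 120 N, or if a joint passes its speed limit or range.

## Working session

There is one attempt and no reset: what is moved stays moved. The work goes in short steps, Python scripts to look and compute and a tool call to move; the robot and the scene stay as the last step left them, time stands still between calls to the robot, and variables do not carry over. Pictures are saved under pics/ and viewed, at most 13 in all, crops included, and the job is handed in when it is done.

Besides the shell and the picture viewer there is one more tool, called after "Call:" as a command line: name --argument value ..., lists and objects as JSON in quotes. send_rows: Moves the arm, as the interface text tells. Shift numbers are shares of 800 mm and turn numbers shares of 90 degrees, none past 1 either way. Its arguments: {"type":"object","properties":{"deltas":{"type":"array","items":{"type":"array"}},"gripper":{"type":"number"}},"required":["deltas"]}

```bash
ls; mkdir -p pics; cat > h.py <<'E'
import numpy as np, cv2
from plant import ctrl
def cam(p):
    R,_=cv2.Rodrigues(np.array(p["rvec"],float)); t=np.array(p["tvec"],float).ravel()
    f=p["color"].shape[0]/2/np.tan(np.radians(p["vertical_fov"])/2)
    return R,t,f
def ray(p,u,v,fish=False):
    R,t,f=cam(p); x=(u-p["cx"])/f; y=(v-p["cy"])/f
    if fish:
        r=np.hypot(x,y); s=np.sin(r)/r if r>1e-9 else 1
        d=np.array([x*s,y*s,np.cos(r)])
    else: d=np.array([x,y,1.])
    return -R.T@t, R.T@d
def at_z(p,u,v,z,fish=False):
    o,d=ray(p,u,v,fish); return o+d*(z-o[2])/d[2]
def save(p,n,box=None,s=1):
    im=p["color"][:,:,::-1]
    if box: im=im[box[1]:box[3],box[0]:box[2]]
    cv2.imwrite("pics/"+n+".png",cv2.resize(im,None,fx=s,fy=s,interpolation=cv2.INTER_CUBIC))
E
python3 - <<'E'
from h import *
H={"white_coaster":.006,"cork_coaster":.006,"mint_pot":.025,"pink_pot":.025,"tray":.02,"coconut_truffle":.035,"dark_truffle":.035,"pink_truffle":.035,"tongs":.015,"jar":.035,"foil_bowl":.015}
for n in ["top","scene"]:
    p=ctrl.snapshot(n); save(p,n,None,1.4)
    for k,z in H.items():
        for d in ctrl.boxes_of(p,k)[:3]:
            u,v=d["xy"][0]*560,d["xy"][1]*420
            print(n,k,round(d["conf"],2),int(u),int(v),at_z(p,u,v,z).round(3))
print(ctrl.get_obs())
E
```

```text
pics
top white_coaster 0.59 396 187 [ 0.574 -0.28   0.006]
top cork_coaster 0.86 339 230 [ 0.469 -0.137  0.006]
top cork_coaster 0.6 400 187 [ 0.574 -0.29   0.006]
top cork_coaster 0.59 253 165 [0.634 0.072 0.006]
top mint_pot 0.95 350 225 [ 0.48  -0.16   0.025]
top pink_pot 0.7 363 129 [ 0.719 -0.201  0.025]
top pink_pot 0.62 414 182 [ 0.584 -0.322  0.025]
top pink_pot 0.6 418 131 [ 0.711 -0.34   0.025]
top tray 0.64 255 176 [0.604 0.068 0.02 ]
top coconut_truffle 0.52 279 165 [0.627 0.007 0.035]
top dark_truffle 0.51 254 166 [0.625 0.068 0.035]
top pink_truffle 0.62 217 171 [0.616 0.158 0.035]
top tongs 0.91 197 287 [0.34  0.208 0.015]
top tongs 0.57 127 233 [0.471 0.374 0.015]
top jar 0.75 340 232 [ 0.462 -0.135  0.035]
top jar 0.6 364 130 [ 0.712 -0.203  0.035]
top foil_bowl 0.77 150 145 [0.688 0.323 0.015]
scene white_coaster 0.92 157 214 [ 0.601 -0.306  0.006]
scene cork_coaster 0.61 233 206 [ 0.492 -0.145  0.006]
scene mint_pot 0.67 227 194 [ 0.475 -0.169  0.025]
scene pink_pot 0.92 149 202 [ 0.586 -0.339  0.025]
scene pink_pot 0.61 115 231 [ 0.709 -0.341  0.025]
scene tray 0.
[... 397 characters left out ...]
9 290 254 [0.602 0.064 0.015]
{'clock': 1.2, 'joint_pos': array([ 8.25685452e+01,  2.05441246e+01,  6.80945001e-01,  7.11308654e-04,
       -7.01348147e+01, -1.65070302e+01]), 'qvel': array([ 0.01169394, -0.04594947, -0.05417852,  0.06059917, -0.01525318,
       -0.02484226]), 'tau': array([ 2.65388762e-04, -5.82396305e+01,  2.93293136e+01,  7.00237513e+00,
        1.24240777e-02, -2.55223938e-05]), 'tool_pos': array([0.27389484, 0.61690556, 0.29218102]), 'orientation': array([-1.79997887e+02, -7.15422759e-05, -2.39382433e+01]), 'force': array([0.23529081, 0.44526432, 0.350021  ]), 'moment': array([ 0.01600344,  0.02199734, -0.03775954]), 'gripper_force': 0.0, 'opening': 0.08740237880002173}
```

View top.

View pics/top.png

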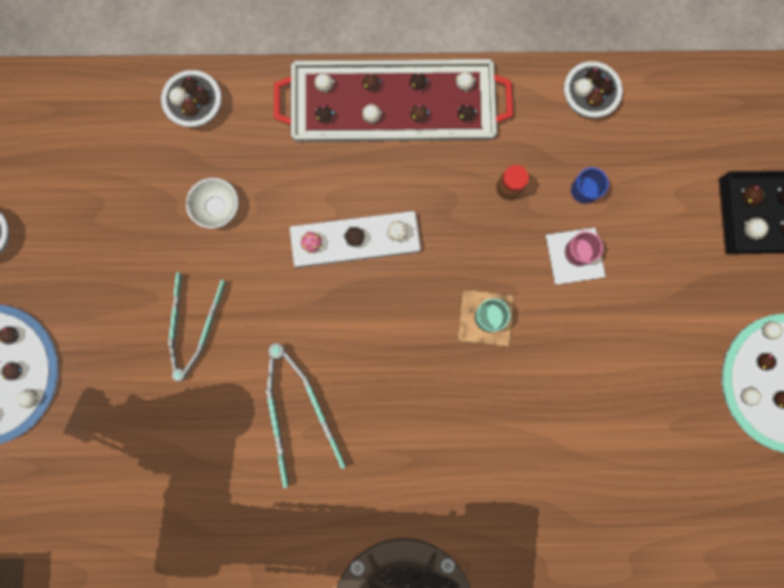

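View pics/scene.png

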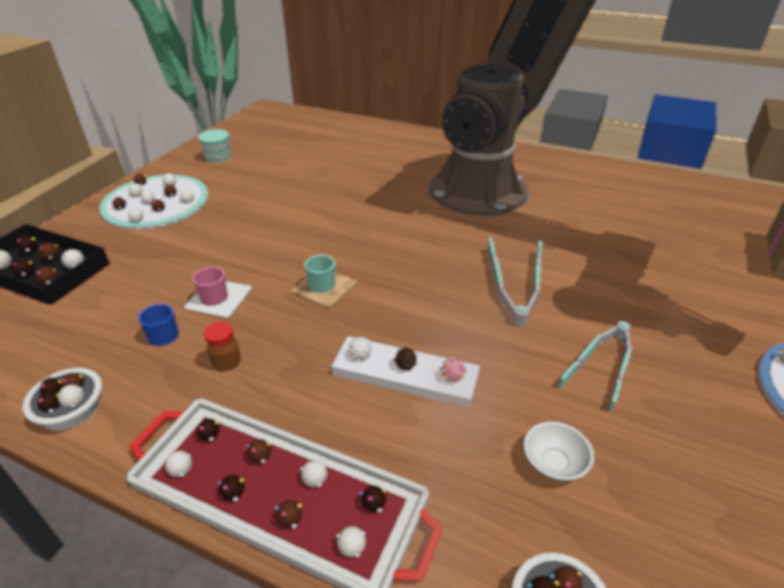

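Top view at 1.4x shows these candidates (pixels in the original picture):
- **Pots:** mint at (352,225) on cork, pink at (418,178) on white marble, and a blue look-alike at (421,133).
- **Tongs:** small at (140,233), large at (214,297). I choose the small pair.
- **Truffle:** the coconut one is in the right seat of the small tray, at (285,165). The white balls in the bowls and on the plates are decoys.

Next I check the choice from nearer with the wrist camera.

```bash
cat >> h.py <<'E'
def plan(pos,yaw):
    o=ctrl.get_obs(); y0=np.radians(o["orientation"][2]); d=np.array(pos)-o["tool_pos"]
    c,s=np.cos(y0),np.sin(y0)
    dl=np.array([c*d[0]+s*d[1], s*d[0]-c*d[1], -d[2]])/.8
    turn=-((yaw-o["orientation"][2]+180)%360-180)/90
    print("shift",dl.round(4),"turn",round(turn,4),"rows",round(np.linalg.norm(d)/.0417,1),round(abs(turn)*90/7.16,1))
E
python3 - <<'E'
from h import *
p=ctrl.snapshot("wrist"); save(p,"w0",None,1.4)
R,t,f=cam(p);print("campos",-R.T@t,"axis",R[2],f)
t=ctrl.snapshot("top")
a=t["color"][150:285,85:215,::-1];b=t["color"][115:260,320:460,::-1]
a=cv2.resize(a,(390,405),interpolation=cv2.INTER_CUBIC);b=cv2.resize(b,(391,405),interpolation=cv2.INTER_CUBIC)
cv2.imwrite("pics/c0.png",np.hstack([a,b]))
plan([.47,-.22,.33],0)
E
```

```text
campos [0.34322191 0.58741941 0.38572126] axis [-0.25736764  0.1152067  -0.95942134] 325.19226210127806
shift [ 0.6485  0.8567 -0.0473] turn -0.266 rows 20.6 3.3
```

View pics/c0.png

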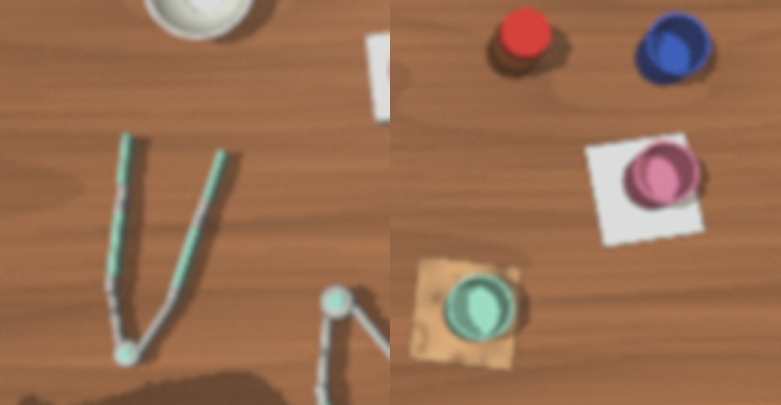

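View pics/w0.png

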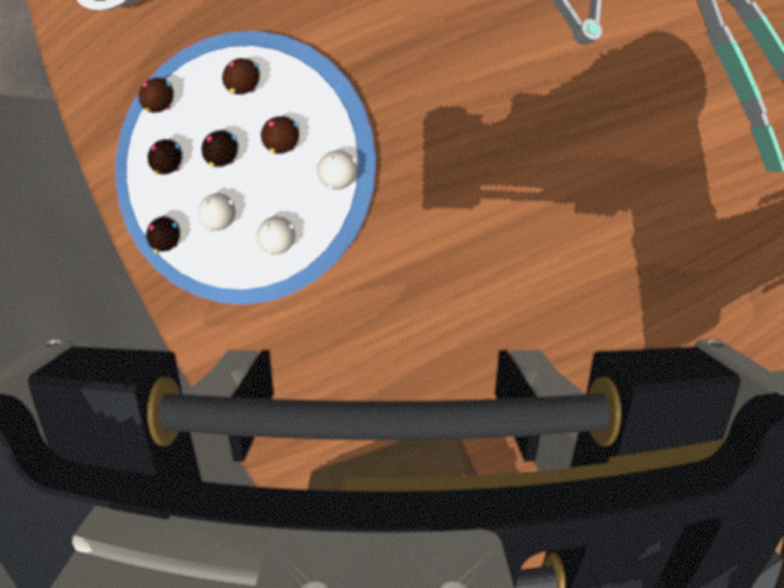

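The wrist picture shows only the decoy plate and parts of both tongs. In the crop, the mint pot on cork is at (350,225) and the pink pot, off-centre on white, is at (416,178). Now I move to look at the pots from near.

Call:
send_rows --deltas '[[[0.02,0.02,0],0],[[0.055,0.055,0],0],[[0.09,0.09,0],0],[[0.125,0.125,0],0],[[0.16,0.16,0],0]]' --gripper 1

```text
clock: 1.72
tool_pos: [0.3392, 0.4463, 0.2921]
orientation: [180.0, -0.0, -23.9]
force: [1.4, 0.3, 0.2]
opening: 0.0877
gripper_force: 0.0
```

Call:
send_rows --deltas '[[[0.034,0.034,0],0],[[0.068,0.068,0],0],[[0.102,0.102,0],0],[[0.136,0.136,0],0],[[0.17,0.17,0],0]]'

```text
clock: 2.13
tool_pos: [0.4083, 0.2667, 0.2926]
orientation: [-179.9, -0.0, -23.9]
force: [0.9, -1.1, -0.3]
opening: 0.0873
gripper_force: 0.0
```

Call:
send_rows --deltas '[[[0.034,0.034,0],0],[[0.068,0.068,0],0],[[0.1,0.1,0],0],[[0.13,0.13,0],0],[[0.16,0.16,0],0]]'

```text
clock: 2.55
tool_pos: [0.4734, 0.0978, 0.2926]
orientation: [-180.0, -0.0, -23.9]
force: [0.8, 0.2, -0.5]
opening: 0.0877
gripper_force: 0.0
```

Call:
send_rows --deltas '[[[0.008,0.04,-0.005],0],[[0.016,0.08,-0.01],0],[[0.024,0.12,-0.015],0],[[0.032,0.16,-0.02],0],[[0.04,0.2,-0.025],0]]'

```text
clock: 2.97
tool_pos: [0.4368, -0.0611, 0.3127]
orientation: [-180.0, -0.0, -23.9]
force: [0.2, 0.3, 0.1]
opening: 0.0875
gripper_force: 0.0
```

Call:
send_rows --deltas '[[[0.008,0.04,-0.005],-0.06],[[0.016,0.08,-0.01],-0.12],[[0.024,0.12,-0.015],-0.18],[[0.032,0.16,-0.02],-0.23],[[0.04,0.2,-0.025],-0.266]]'

```text
clock: 3.38
tool_pos: [0.401, -0.2203, 0.3328]
orientation: [180.0, -0.1, 0.3]
force: [0.9, 0.2, -0.6]
opening: 0.0878
gripper_force: 0.0
```

Call:
send_rows --deltas '[[[0,0,0],0],[[0,0,0],0],[[0,0,0],0],[[0,0,0],0],[[0,0,0],0]]'

```text
clock: 3.8
tool_pos: [0.402, -0.218, 0.3321]
orientation: [-180.0, 0.0, 0.1]
force: [-0.2, 0.0, -0.5]
opening: 0.0877
gripper_force: 0.0
```

```bash
cat >> h.py <<'E'
from scipy.optimize import minimize
def proj(p,X,fish):
    R,t,f=cam(p); c=X@R.T+t
    if fish:
        r=np.hypot(c[:,0],c[:,1]); k=np.arctan2(r,c[:,2])/np.maximum(r,1e-9)
        return np.c_[c[:,0]*k,c[:,1]*k]*f+[p["cx"],p["cy"]]
    return c[:,:2]/c[:,2:]*f+[p["cx"],p["cy"]]
A=np.linspace(0,2*np.pi,40)
def pot(q,z): return np.vstack([np.c_[q[0]+r*np.cos(A),q[1]+r*np.sin(A),0*A+z+h] for r,h in((.026,0),(.028,.05))])
def box(q,w,d,zs):
    c,s=np.cos(q[2]),np.sin(q[2]); e=np.linspace(-1,1,9); o=np.ones(9)
    P=np.vstack([np.c_[e,o],np.c_[o,-e],np.c_[-e,-o],np.c_[-o,e]])*[w/2,d/2]
    return np.vstack([np.c_[q[0]+c*P[:,0]-s*P[:,1],q[1]+s*P[:,0]+c*P[:,1],0*P[:,0]+z] for z in zs])
def ball(q,z):
    g=np.random.default_rng(0).normal(size=(300,3)); g*=.018/np.linalg.norm(g,axis=1)[:,None]
    return g+[q[0],q[1],z]
def fit(p,mask,model,q0,fish,ignore=None,sc=4):
    keep=np.ones_like(mask) if ignore is None else ~ignore
    keep=cv2.resize(keep.astype(np.uint8),None,fx=sc,fy=sc,interpolation=0)>0
    M=(cv2.resize(mask.astype(np.float32),None,fx=sc,fy=sc)>.5)&keep
    def cost(q):
        uv=proj(p,model(q),fish); h=cv2.convexHull(((uv+.5)*sc-.5).astype(np.float32))
        S=np.zeros(M.shape,np.uint8); cv2.fillConvexPoly(S,(h*16).round().astype(np.int32),1,shift=4)
        S=(S>0)&keep; return 1-(S&M).sum()/max((S|M).sum(),1)
    n=len(q0); sim=np.vstack([q0]+[np.array(q0)+np.eye(n)[i]*[.012,.012,.12][i] for i in range(n)])
    r=minimize(cost,q0,method="Nelder-Mead",options=dict(initial_simplex=sim,xatol=1e-4,fatol=1e-5,maxiter=200))
    return r.x.round(4),round(1-r.fun,3)
def best(p,name,near,z,fish):
    for d in ctrl.cut_out(p,name):
        X=at_z(p,d["xy"][0]*560,d["xy"][1]*420,z,fish)
        if np.hypot(*(X[:2]-near[:2]))<.05: return d["pixels"]
    print("no",name)
E
python3 - <<'E'
from h import *
for cn,fi in(("wrist",True),("top",False)):
    p=ctrl.snapshot(cn)
    if fi: save(p,"w1",None,1.4)
    m={}
    for k,z,q in(("mint_pot",.03,[.478,-.163]),("pink_pot",.03,[.585,-.33]),("cork_coaster",.006,[.473,-.15,0]),("white_coaster",.006,[.578,-.3,0.1])):
        m[k]=best(p,k,q,z,fi)
        if m[k] is None: continue
        if "pot" in k: print(cn,k,m[k].sum(),fit(p,m[k],lambda q:pot(q,.006),q,fi))
        else:
            pm=m["mint_pot" if "cork" in k else "pink_pot"]
            ig=None if pm is None else cv2.dilate(pm.astype(np.uint8),np.ones((3,3)))>0
            print(cn,k,m[k].sum(),fit(p,m[k],lambda q:box(q,.09,.09,(0,.006)),q,fi,ig))
E
```

```text
wrist mint_pot 1887 (array([ 0.4819, -0.1574]), np.float64(0.973))
wrist pink_pot 2018 (array([ 0.5952, -0.3222]), np.float64(0.948))
no cork_coaster
wrist white_coaster 2565 (array([ 0.5902, -0.3169,  0.127 ]), np.float64(0.957))
no mint_pot
top pink_pot 512 (array([ 0.5926, -0.3219]), np.float64(0.927))
no cork_coaster
top white_coaster 624 (array([ 0.5886, -0.3174,  0.1358]), np.float64(0.723))
```

View pics/w1.png

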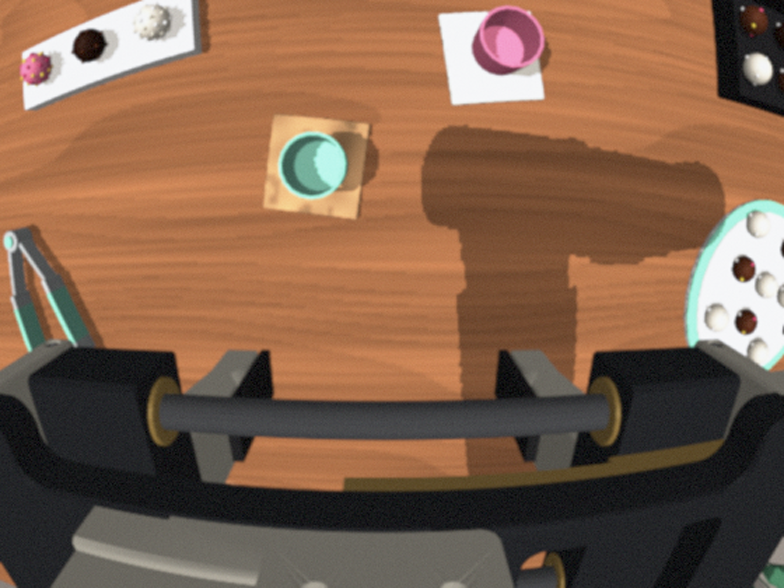

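Wrist view at 1.4x: mint pot at (313,165) on cork (corners (276,115), (370,125), (357,218), (263,208)), pink pot at (512,40) on white, coconut truffle at (152,22). I'll get the cork coaster from its corners.

```bash
python3 - <<'E'
from h import *
p=ctrl.snapshot("wrist")
for nm,C in(("cork",[(276,115),(370,125),(357,218),(263,208)]),("white",[(440,13),(534,10),(544,97),(451,104)])):
    P=np.array([at_z(p,u/1.4,v/1.4,.006,True)[:2] for u,v in C]); print(nm,P.round(4).tolist(),P.mean(0),[np.linalg.norm(P[i]-P[i-1]).round(3) for i in range(4)],np.degrees(np.arctan2(*(P[0]-P[3])[::-1])))
m=cv2.imread("pics/w1.png"); m=cv2.resize(m,(560,420)); hsv=cv2.cvtColor(m,40)
k=((abs(hsv[:,:,0].astype(int)-14)<5)&(hsv[:,:,2]>175)); k2=np.zeros_like(k); k2[78:160,182:270]=k[78:160,182:270]
pm=best(p,"mint_pot",[.48,-.157],.03,True); ig=cv2.dilate(pm.astype(np.uint8),np.ones((9,25)))>0
print(k2.sum(),fit(p,k2,lambda q:box(q,.09,.09,(0,.006)),[.473,-.155,-.1],True,ig))
plan([.482,-.157,.083],0)
E
```

```text
cork [[0.5308, -0.1181], [0.5184, -0.2048], [0.4324, -0.1925], [0.4436, -0.1036]] [ 0.48128804 -0.15476842] [np.float64(0.088), np.float64(0.088), np.float64(0.087), np.float64(0.09)] -9.416864155521948
white [[0.6287, -0.269], [0.641, -0.3602], [0.5525, -0.368], [0.5392, -0.2784]] [ 0.59034816 -0.31893451] [np.float64(0.09), np.float64(0.092), np.float64(0.089), np.float64(0.091)] 5.976426194068692
2788 (array([ 0.482 , -0.152 , -0.1355]), np.float64(0.603))
shift [ 0.1003 -0.0773  0.3114] turn -0.0 rows 6.5 0.0
```

Call:
send_rows --deltas '[[[0.03,-0.023,0.02],0],[[0.06,-0.046,0.05],0],[[0.08,-0.061,0.09],0],[[0.1,-0.076,0.13],0],[[0.1,-0.076,0.16],0]]'

```text
clock: 4.82
tool_pos: [0.4836, -0.1565, 0.2019]
orientation: [-180.0, 0.0, 0.1]
force: [-0.4, 0.5, -0.3]
opening: 0.0875
gripper_force: 0.0
```

Call:
send_rows --deltas '[[[-0.001,0,0.04],0],[[-0.001,0,0.08],0],[[-0.001,0,0.12],0],[[-0.001,0,0.149],0],[[-0.001,0,0.149],0]]'

```text
clock: 5.23
tool_pos: [0.4781, -0.1581, 0.0807]
orientation: [-180.0, 0.5, -0.1]
force: [-1.1, -0.9, -0.4]
opening: 0.0877
gripper_force: 0.0
```

Call:
send_rows --deltas '[[[0,0,0],0],[[0,0,0],0],[[0,0,0],0],[[0,0,0],0],[[0,0,0],0]]' --gripper 0.4

```text
clock: 5.65
tool_pos: [0.4817, -0.1581, 0.0864]
orientation: [-180.0, -0.2, 0.0]
force: [0.5, -0.1, -0.6]
opening: 0.0601
gripper_force: 0.0
```

Call:
send_rows --deltas '[[[0,0,0],0],[[0,0,0],0],[[0,0,-0.01],0],[[0,0,-0.03],0],[[0,0,-0.06],0]]'

```text
clock: 6.07
tool_pos: [0.4795, -0.158, 0.1324]
orientation: [-180.0, 0.2, -0.0]
force: [0.3, 0.7, -0.8]
opening: 0.0538
gripper_force: 30.0
```

Call:
send_rows --deltas '[[[-0.002,-0.03,0],0],[[-0.005,-0.075,0],0],[[-0.008,-0.12,0],0],[[-0.012,-0.16,0],0],[[-0.012,-0.172,0],0]]'

```text
clock: 6.48
tool_pos: [0.4711, -0.0176, 0.1338]
orientation: [-180.0, -0.1, 0.1]
force: [-0.6, -0.6, -1.0]
opening: 0.0544
gripper_force: 30.0
```

Call:
send_rows --deltas '[[[0,0,0.01],0],[[0,0,0.03],0],[[0,0,0.05],0],[[0,0,0.062],0],[[0,0,0.067],0]]'

```text
clock: 6.9
tool_pos: [0.4707, -0.0212, 0.0791]
orientation: [179.9, 0.1, -0.0]
force: [-15.3, 5.8, 47.3]
opening: 0.0539
gripper_force: 30.0
```

Call:
send_rows --deltas '[[[0,0,0],0],[[0,0,0],0],[[0,0,0],0],[[0,0,0],0],[[0,0,0],0]]' --gripper 1

```text
clock: 7.32
tool_pos: [0.4714, -0.0207, 0.0794]
orientation: [-180.0, -0.0, -0.0]
force: [-0.8, -0.5, -0.0]
opening: 0.0818
gripper_force: 0.0
```

Call:
send_rows --deltas '[[[0,0,0],0],[[0,0,-0.02],0],[[0,0,-0.06],0],[[0,0,-0.1],0],[[0,0,-0.13],0]]'

```text
clock: 7.73
tool_pos: [0.4717, -0.0205, 0.1856]
orientation: [-180.0, -0.1, 0.0]
force: [0.8, -0.3, 0.3]
opening: 0.0874
gripper_force: 0.0
```

Call:
send_rows --deltas '[[[0.01,0.025,0],0],[[0.026,0.065,0],0],[[0.044,0.109,0],0],[[0.062,0.153,0],0],[[0.08,0.197,0],0]]'

```text
clock: 8.15
tool_pos: [0.5358, -0.1796, 0.1836]
orientation: [-180.0, -0.0, 0.1]
force: [1.0, 1.0, 0.1]
opening: 0.0878
gripper_force: 0.0
```

Call:
send_rows --deltas '[[[0.018,0.044,0],0],[[0.036,0.088,0],0],[[0.054,0.13,0],0],[[0.068,0.165,0],0],[[0.073,0.18,0],0]]'

```text
clock: 8.57
tool_pos: [0.5945, -0.3256, 0.1825]
orientation: [180.0, 0.0, -0.1]
force: [0.8, 0.1, 0.0]
opening: 0.0878
gripper_force: 0.0
```

Call:
send_rows --deltas '[[[0,0,0.02],0],[[0,0,0.055],0],[[0,0,0.09],0],[[0,0,0.115],0],[[0,0,0.125],0]]'

```text
clock: 8.98
tool_pos: [0.5918, -0.3212, 0.0797]
orientation: [-179.9, 0.3, -0.0]
force: [0.6, 0.5, -0.7]
opening: 0.0876
gripper_force: 0.0
```

Call:
send_rows --deltas '[[[0,0,0],0],[[0,0,0],0],[[0,0,0],0],[[0,0,0],0],[[0,0,0],0]]' --gripper 0.4

```text
clock: 9.4
tool_pos: [0.5945, -0.3222, 0.0849]
orientation: [180.0, -0.1, 0.0]
force: [-0.6, -0.1, 0.6]
opening: 0.0597
gripper_force: 0.0
```

Call:
send_rows --deltas '[[[0,0,0],0],[[0,0,0],0],[[0,0,-0.01],0],[[0,0,-0.03],0],[[0,0,-0.06],0]]'

```text
clock: 9.82
tool_pos: [0.5923, -0.3216, 0.1299]
orientation: [-179.9, 0.3, -0.0]
force: [0.6, 0.1, -0.6]
opening: 0.0551
gripper_force: 30.0
```

Call:
send_rows --deltas '[[[-0.015,-0.022,-0.01],0],[[-0.043,-0.064,-0.01],0],[[-0.073,-0.108,-0.01],0],[[-0.103,-0.153,-0.01],0],[[-0.13,-0.193,-0.01],0]]'

```text
clock: 10.23
tool_pos: [0.4883, -0.1666, 0.1396]
orientation: [-180.0, -0.0, -0.0]
force: [0.8, 1.8, -0.3]
opening: 0.055
gripper_force: 30.0
```

Call:
send_rows --deltas '[[[-0.011,-0.016,0],0],[[-0.011,-0.016,0],0],[[-0.011,-0.016,0],0],[[-0.011,-0.016,0],0],[[-0.011,-0.016,0],0]]'

```text
clock: 10.65
tool_pos: [0.4816, -0.1554, 0.1395]
orientation: [180.0, -0.0, -0.0]
force: [0.2, 0.6, -0.5]
opening: 0.0551
gripper_force: 30.0
```

```bash
python3 -c "
from h import *
plan([.4815,-.1545,.0865],0);plan([.4815,-.1545,.0865],0)"
```

```text
shift [-0.0002 -0.0011  0.0663] turn -0.0003 rows 1.3 0.0
shift [-0.0002 -0.0011  0.0663] turn -0.0003 rows 1.3 0.0
```

Call:
send_rows --deltas '[[[0,-0.001,0.015],0],[[0,-0.001,0.035],0],[[0,-0.001,0.053],0],[[0,-0.001,0.063],0],[[0,-0.001,0.066],0]]'

```text
clock: 11.07
tool_pos: [0.4804, -0.1547, 0.0849]
orientation: [180.0, 0.2, -0.1]
force: [0.1, -0.0, -1.1]
opening: 0.0549
gripper_force: 30.0
```

Call:
send_rows --deltas '[[[0,0,0],0],[[0,0,0.0005],0],[[0,0,0.001],0],[[0,0,0.0015],0],[[0,0,0.0015],0]]'

```text
clock: 11.48
tool_pos: [0.4813, -0.1541, 0.0859]
orientation: [-180.0, -0.1, 0.0]
force: [-0.3, 0.0, -0.2]
opening: 0.0549
gripper_force: 30.0
```

Call:
send_rows --deltas '[[[0,0,0],0],[[0,0,0],0],[[0,0,0],0],[[0,0,0],0],[[0,0,0],0]]' --gripper 1

```text
clock: 11.9
tool_pos: [0.481, -0.1541, 0.0854]
orientation: [180.0, -0.0, 0.0]
force: [1.2, -0.3, -0.4]
opening: 0.0832
gripper_force: 0.0
```

Call:
send_rows --deltas '[[[0,0,0],0],[[0,0,-0.02],0],[[0,0,-0.06],0],[[0,0,-0.1],0],[[0,0,-0.13],0]]'

```text
clock: 12.32
tool_pos: [0.4813, -0.1542, 0.1916]
orientation: [180.0, -0.1, 0.0]
force: [1.4, 0.7, -0.3]
opening: 0.0873
gripper_force: 0.0
```

Call:
send_rows --deltas '[[[-0.002,-0.03,0],0],[[-0.005,-0.07,0],0],[[-0.009,-0.115,0],0],[[-0.012,-0.155,0],0],[[-0.013,-0.167,0],0]]'

```text
clock: 12.73
tool_pos: [0.4704, -0.0177, 0.1897]
orientation: [-180.0, -0.1, 0.1]
force: [0.3, -0.1, -0.1]
opening: 0.0873
gripper_force: 0.0
```

Call:
send_rows --deltas '[[[0,0,0.02],0],[[0,0,0.06],0],[[0,0,0.1],0],[[0,0,0.13],0],[[0,0,0.139],0]]'

```text
clock: 13.15
tool_pos: [0.4686, -0.0211, 0.0751]
orientation: [179.9, 0.3, -0.0]
force: [0.2, -0.1, -0.1]
opening: 0.0878
gripper_force: 0.0
```

Call:
send_rows --deltas '[[[0,0,0],0],[[0,0,0],0],[[0,0,0],0],[[0,0,0],0],[[0,0,0],0]]' --gripper 0.4

```text
clock: 13.57
tool_pos: [0.4713, -0.0203, 0.0794]
orientation: [-180.0, -0.1, 0.0]
force: [-0.2, -0.1, -0.3]
opening: 0.0599
gripper_force: 0.0
```

Call:
send_rows --deltas '[[[0,0,0],0],[[0,0,0],0],[[0,0,-0.02],0],[[0,0,-0.06],0],[[0,0,-0.11],0]]'

```text
clock: 13.98
tool_pos: [0.4689, -0.021, 0.1655]
orientation: [179.9, 0.3, -0.0]
force: [1.9, 0.7, -1.3]
opening: 0.0543
gripper_force: 30.0
```

Call:
send_rows --deltas '[[[0.01,0.02,-0.02],0],[[0.025,0.06,-0.02],0],[[0.042,0.1,-0.02],0],[[0.058,0.143,-0.02],0],[[0.075,0.187,-0.02],0]]'

```text
clock: 14.4
tool_pos: [0.5309, -0.1714, 0.1829]
orientation: [-180.0, -0.1, 0.1]
force: [0.5, 0.5, -0.7]
opening: 0.0539
gripper_force: 30.0
```

Call:
send_rows --deltas '[[[0.018,0.044,0],0],[[0.036,0.09,0],0],[[0.054,0.134,0],0],[[0.068,0.17,0],0],[[0.073,0.183,0],0]]'

```text
clock: 14.82
tool_pos: [0.5896, -0.3202, 0.1817]
orientation: [180.0, 0.0, -0.1]
force: [1.0, 0.7, -0.7]
opening: 0.0542
gripper_force: 30.0
```

Call:
send_rows --deltas '[[[0,0,0.01],0],[[0,0,0.03],0],[[0,0,0.05],0],[[0,0,0.06],0],[[0,0,0.06],0]]'

```text
clock: 15.23
tool_pos: [0.5874, -0.3152, 0.1319]
orientation: [-179.9, 0.2, 0.0]
force: [-0.0, 0.5, -1.1]
opening: 0.0543
gripper_force: 30.0
```

```bash
python3 -c "
from h import *
plan([.590,-.318,.0875],0)"
```

```text
shift [0.0032 0.0036 0.0554] turn 0.0002 rows 1.1 0.0
```

Call:
send_rows --deltas '[[[0.0015,0.002,0.015],0],[[0.0015,0.002,0.033],0],[[0.0015,0.002,0.047],0],[[0.0015,0.002,0.054],0],[[0.0015,0.002,0.057],0]]'

```text
clock: 15.65
tool_pos: [0.5898, -0.3178, 0.0874]
orientation: [-180.0, 0.1, 0.0]
force: [0.3, 0.6, -0.6]
opening: 0.0538
gripper_force: 30.0
```

Call:
send_rows --deltas '[[[0,0,0],0],[[0,0,0],0],[[0,0,0],0],[[0,0,0.001],0],[[0,0,0.001],0]]'

```text
clock: 16.07
tool_pos: [0.5904, -0.3181, 0.0882]
orientation: [180.0, -0.0, 0.0]
force: [0.0, 0.5, -1.2]
opening: 0.0539
gripper_force: 30.0
```

Call:
send_rows --deltas '[[[0,0,0],0],[[0,0,0],0],[[0,0,0],0],[[0,0,0],0],[[0,0,0],0]]' --gripper 1

```text
clock: 16.48
tool_pos: [0.5902, -0.3181, 0.0879]
orientation: [180.0, -0.0, 0.0]
force: [-0.3, -0.7, -1.0]
opening: 0.0816
gripper_force: 0.0
```

Call:
send_rows --deltas '[[[0,0,0],0],[[0,0,-0.02],0],[[0,0,-0.06],0],[[0,0,-0.1],0],[[-0.02,0,-0.14],0]]'

```text
clock: 16.9
tool_pos: [0.5757, -0.3181, 0.2006]
orientation: [180.0, 0.0, 0.1]
force: [0.6, -0.6, 0.9]
opening: 0.0876
gripper_force: 0.0
```

Call:
send_rows --deltas '[[[-0.04,-0.01,-0.03],0],[[-0.09,-0.03,-0.05],0],[[-0.13,-0.05,-0.07],0],[[-0.17,-0.07,-0.09],0],[[-0.19,-0.08,-0.1],0]]'

```text
clock: 17.32
tool_pos: [0.419, -0.2531, 0.2819]
orientation: [180.0, -0.1, -0.0]
force: [0.0, -0.2, -0.6]
opening: 0.0879
gripper_force: 0.0
```

Call:
send_rows --deltas '[[[0,0,0],0],[[0,0,0],0],[[0,0,0],0],[[0,0,0],0],[[0,0,0],0]]'

```text
clock: 17.73
tool_pos: [0.4227, -0.2543, 0.2788]
orientation: [-180.0, 0.1, -0.0]
force: [-0.1, -0.1, 0.1]
opening: 0.0879
gripper_force: 0.0
```

```bash
python3 - <<'E'
from h import *
p=ctrl.snapshot("wrist"); save(p,"w2",None,1.4)
W=[.59,-.318];C=[.4815,-.1545]
a=best(p,"mint_pot",W,.03,True);b=best(p,"pink_pot",C,.03,True)
for m,q in((a,W),(b,C)):
    if m is not None: print(fit(p,m,lambda q:pot(q,.006),q,True))
if a is not None:
    ig=cv2.dilate(a.astype(np.uint8),np.ones((3,3)))>0
    m=best(p,"white_coaster",W,.006,True)
    if m is not None: print("white",fit(p,m,lambda q:box(q,.09,.09,(0,.006)),W+[.12],True,ig))
m=best(p,"cork_coaster",C,.006,True)
if m is not None: print("cork",fit(p,m,lambda q:box(q,.09,.09,(0,.006)),C+[-.13],True,cv2.dilate(b.astype(np.uint8),np.ones((3,3)))>0))
np.savez("w2.npz",**{k:p[k] for k in("vertical_fov","cx","cy","rvec","tvec","color")})
print(ctrl.get_obs()["tool_pos"])
E
```

```text
(array([ 0.5892, -0.3164]), np.float64(0.97))
(array([ 0.4815, -0.152 ]), np.float64(0.957))
white (array([ 0.5901, -0.3166,  0.1354]), np.float64(0.956))
cork (array([ 0.4823, -0.152 , -0.1455]), np.float64(0.939))
[ 0.42234932 -0.25417606  0.27923064]
```

View pics/w2.png

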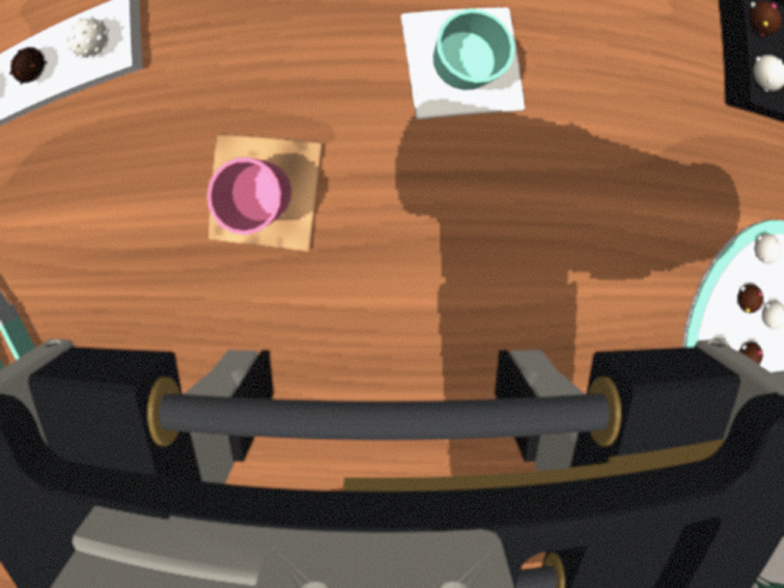

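The swap is good: in the wrist view the mint pot (475,48) is centred on white and the pink pot (250,195) on cork, each within about 2 mm. Next I look at the tray and the tongs.

Call:
send_rows --deltas '[[[0.005,-0.02,-0.01],0],[[0.01,-0.065,-0.02],0],[[0.015,-0.115,-0.03],0],[[0.02,-0.165,-0.04],0],[[0.025,-0.215,-0.05],0]]'

```text
clock: 18.4
tool_pos: [0.442, -0.0806, 0.3202]
orientation: [180.0, -0.0, -0.1]
force: [1.5, -0.1, -0.2]
opening: 0.0878
gripper_force: 0.0
```

Call:
send_rows --deltas '[[[0.01,-0.05,-0.01],0],[[0.015,-0.1,-0.01],0],[[0.02,-0.14,-0.01],0],[[0.02,-0.15,-0.01],0],[[0.02,-0.15,-0.01],0]]'

```text
clock: 18.82
tool_pos: [0.4584, 0.0401, 0.3276]
orientation: [-180.0, 0.0, 0.2]
force: [-0.5, -0.0, 0.5]
opening: 0.0874
gripper_force: 0.0
```

```bash
python3 - <<'E'
from h import *
p=ctrl.snapshot("wrist"); save(p,"w3",None,1.4)
np.savez("w3.npz",**{k:p[k] for k in("vertical_fov","cx","cy","rvec","tvec","color")})
T=[.622,.07,.13]
for k,q in(("coconut_truffle",[.63,0.]),("dark_truffle",[.622,.07]),("pink_truffle",[.612,.145])):
    m=best(p,k,q,.035,True)
    if m is not None: print(k,fit(p,m,lambda q:ball(q,.035),q,True))
m=best(p,"tray",T,.02,True)
if m is not None:
    m=cv2.morphologyEx(m.astype(np.uint8),3,np.ones((15,15)))>0
    print("tray",fit(p,m,lambda q:box(q,.07,.22,(0,.02)),T,True))
print(ctrl.get_obs()["tool_pos"])
E
```

```text
coconut_truffle (array([ 0.6318, -0.0013]), np.float64(0.928))
dark_truffle (array([0.6237, 0.0743]), np.float64(0.952))
pink_truffle (array([0.615, 0.149]), np.float64(0.879))
tray (array([0.6247, 0.0743, 0.1105]), np.float64(0.756))
[0.45806521 0.03694049 0.32767933]
```

Call:
send_rows --deltas '[[[-0.01,-0.03,0.005],0],[[-0.02,-0.07,0.01],0],[[-0.035,-0.12,0.015],0],[[-0.05,-0.17,0.02],0],[[-0.065,-0.22,0.025],0]]'

```text
clock: 19.48
tool_pos: [0.406, 0.2134, 0.308]
orientation: [-180.0, -0.0, -0.2]
force: [1.4, -0.2, 0.4]
opening: 0.0878
gripper_force: 0.0
```

Call:
send_rows --deltas '[[[-0.015,-0.05,0],0.03],[[-0.03,-0.1,0],0.08],[[-0.045,-0.14,0],0.12],[[-0.06,-0.18,0],0.14],[[-0.06,-0.18,0],0.14]]'

```text
clock: 19.9
tool_pos: [0.3578, 0.3607, 0.3076]
orientation: [-180.0, -0.0, -12.6]
force: [0.7, -0.4, 0.0]
opening: 0.0877
gripper_force: 0.0
```

Call:
send_rows --deltas '[[[0,0,0],0],[[0,0,0],0],[[0,0,0],0],[[0,0,0],0],[[0,0,0],0]]'

```text
clock: 20.32
tool_pos: [0.3589, 0.3562, 0.3081]
orientation: [-180.0, -0.0, -12.7]
force: [-0.2, -0.0, -0.5]
opening: 0.0875
gripper_force: 0.0
```

```bash
python3 - <<'E'
from h import *
p=ctrl.snapshot("wrist"); save(p,"w4",None,1.4)
np.savez("w4.npz",**{k:p[k] for k in("vertical_fov","cx","cy","rvec","tvec","color")})
for d in ctrl.cut_out(p,"tongs"): print(d["conf"],d["xy"],d["pixels"].sum())
print(ctrl.get_obs()["tool_pos"])
E
```

```text
0.83 [0.6993, 0.4131] 3458
0.74 [0.4109, 0.2155] 1795
[0.35875386 0.35646841 0.30805061]
```

View pics/w4.png

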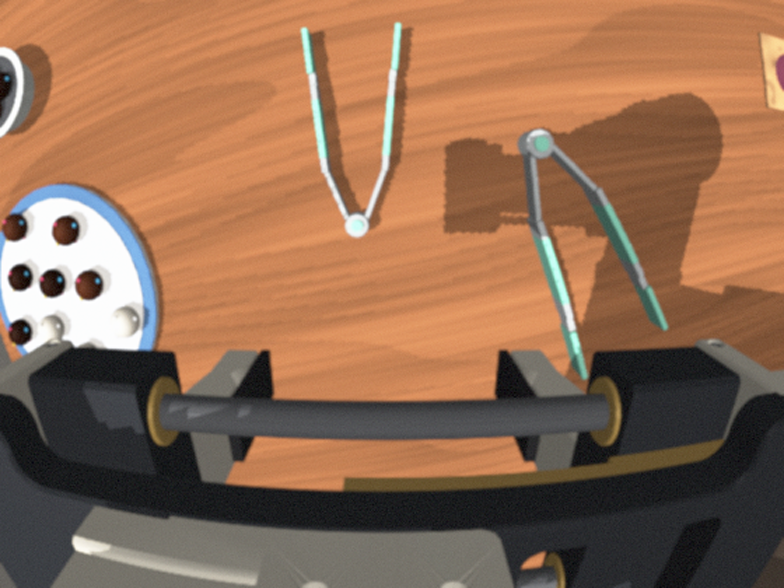

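The wrist view shows the small tongs: pivot at (357,225), jaw tips at (305,30) and (398,25) at 1.4x. The larger tongs are at (590,250).

```bash
python3 - <<'E'
from h import *
p=dict(np.load("w4.npz")); 
g=lambda u,v,z=.024:at_z(p,u/1.4,v/1.4,z,True)[:2]
P=g(357,225);L=g(305,30);R=g(398,25);gl=g(320,122);gr=g(388.5,120); gl2=g(325,165);gr2=g(386,163); j1=g(311.5,74);j2=g(393.5,74)
M=(L+R)/2; d=M-P; print("pivot",P,"tips",L,R,"sep",np.linalg.norm(L-R),"len",np.linalg.norm(d),"yaw",np.degrees(np.arctan2(d[1],d[0])))
u=d/np.linalg.norm(d); n=np.array([-u[1],u[0]])
for a in(gl,gr,gl2,gr2,j1,j2): print((a-P)@u-.085,(a-P)@n)
O=P+.085*u; O2=M-.09*u; print("origin",O,O2)
y=np.degrees(np.arctan2(u[1],u[0])); O=(O+O2)/2
plan([O[0],O[1],.16],y); plan([O[0],O[1],.0705],y)
E
```

```text
pivot [0.39233897 0.3731312 ] tips [0.56562576 0.37807211] [0.55097178 0.30251375] sep 0.07696625480630198 len 0.16917744550473263 yaw -11.192470839515991
0.002455362327573346 0.027578566219063006
0.0017059711093493357 -0.028450089413765818
-0.03378245948912534 0.024665204884221407
-0.034056814406649594 -0.02548024110906746
0.04409830440841221 0.033598181475908664
0.040766754165296 -0.033559453854900535
origin [0.47572232 0.35663223] [0.47001051 0.35776242]
shift [ 0.139  -0.0321  0.1851] turn -0.0163 rows 4.5 0.2
shift [ 0.139  -0.0321  0.2969] turn -0.0163 rows 6.3 0.2
```

Call:
send_rows --deltas '[[[0.03,-0.007,0.04],-0.005],[[0.065,-0.015,0.085],-0.016],[[0.095,-0.022,0.13],-0.016],[[0.125,-0.029,0.17],-0.016],[[0.139,-0.032,0.185],-0.016]]'

```text
clock: 20.83
tool_pos: [0.4734, 0.3561, 0.1555]
orientation: [179.8, 0.1, -11.2]
force: [-0.5, -0.6, 0.1]
opening: 0.0877
gripper_force: 0.0
```

Call:
send_rows --deltas '[[[0,0,0.02],0],[[0,0,0.05],0],[[0,0,0.075],0],[[0,0,0.085],0],[[0,0,0.09],0]]'

```text
clock: 21.25
tool_pos: [0.4722, 0.357, 0.0864]
orientation: [179.9, 0.1, -11.2]
force: [-0.4, 0.6, 0.6]
opening: 0.0876
gripper_force: 0.0
```

```bash
python3 - <<'E'
from h import *
plan([.473,.3572,.071],-11.2)
E
```

```text
shift [ 0.0009 -0.0005  0.0193] turn 0.0002 rows 0.4 0.0
```

Call:
send_rows --deltas '[[[0,0,0.006],0],[[0,0,0.012],0],[[0,0,0.017],0],[[0,0,0.02],0],[[0,0,0.02],0]]'

```text
clock: 21.67
tool_pos: [0.4724, 0.3579, 0.0719]
orientation: [-180.0, -0.0, -11.2]
force: [0.1, -0.4, 0.9]
opening: 0.0876
gripper_force: 0.0
```

Call:
send_rows --deltas '[[[0,0,0],0],[[0,0,0],0],[[0,0,0],0],[[0,0,0],0],[[0,0,0],0]]' --gripper 0.645

```text
clock: 22.08
tool_pos: [0.4726, 0.3578, 0.0721]
orientation: [-180.0, -0.0, -11.2]
force: [-0.2, 0.3, 1.4]
opening: 0.0601
gripper_force: 3.8
```

Call:
send_rows --deltas '[[[0,0,0],0],[[0,0,0],0],[[0,0,0],0],[[0,0,0],0],[[0,0,0],0]]'

```text
clock: 22.5
tool_pos: [0.4727, 0.3579, 0.072]
orientation: [-180.0, -0.0, -11.2]
force: [0.6, -1.3, 2.8]
opening: 0.0569
gripper_force: 5.1
```

Call:
send_rows --deltas '[[[0,0,-0.005],0],[[0,0,-0.015],0],[[0,0,-0.03],0],[[0,0,-0.045],0],[[0,0,-0.06],0]]'

```text
clock: 22.92
tool_pos: [0.4723, 0.3579, 0.1207]
orientation: [180.0, 0.0, -11.2]
force: [0.5, 0.7, -0.3]
opening: 0.0564
gripper_force: 3.7
```

Call:
send_rows --deltas '[[[0,0,-0.015],0],[[0,0,-0.03],0],[[0,0,-0.045],0],[[0,0,-0.055],0],[[0,0,-0.06],0]]'

```text
clock: 23.33
tool_pos: [0.4727, 0.3583, 0.1695]
orientation: [-179.9, -0.0, -11.1]
force: [-0.3, -0.4, -0.5]
opening: 0.0567
gripper_force: 3.7
```

```bash
python3 - <<'E'
from h import *
plan([.555,-.01,.168],6.4)
print(ctrl.get_obs()["opening"],ctrl.get_obs()["gripper_force"])
E
```

```text
shift [0.1899 0.4318 0.0018] turn -0.195 rows 9.0 2.5
0.056707030587262446 3.7303086902102223
```

Call:
send_rows --deltas '[[[0.006,0.014,0],0],[[0.018,0.04,0],0],[[0.032,0.072,0],0],[[0.047,0.106,0],0],[[0.062,0.14,0],0]]'

```text
clock: 23.75
tool_pos: [0.499, 0.2366, 0.1671]
orientation: [179.9, 0.1, -11.1]
force: [-0.1, -0.2, -0.5]
opening: 0.0565
gripper_force: 3.7
```

Call:
send_rows --deltas '[[[0.015,0.034,0],0],[[0.03,0.068,0],0],[[0.045,0.102,0],0],[[0.06,0.136,0],0],[[0.075,0.17,0],0]]'

```text
clock: 24.17
tool_pos: [0.5315, 0.0913, 0.1673]
orientation: [180.0, 0.1, -11.2]
force: [0.2, 0.7, -0.4]
opening: 0.0563
gripper_force: 3.7
```

Call:
send_rows --deltas '[[[0.015,0.034,0],-0.04],[[0.03,0.068,0],-0.08],[[0.042,0.095,0],-0.12],[[0.05,0.115,0],-0.16],[[0.053,0.122,0],-0.195]]'

```text
clock: 24.58
tool_pos: [0.5541, -0.0134, 0.167]
orientation: [180.0, 0.1, 6.4]
force: [0.7, 0.9, -1.1]
opening: 0.0565
gripper_force: 3.7
```

Call:
send_rows --deltas '[[[0,0,0],0],[[0,0,0],0],[[0,0,0],0],[[0,0,0],0],[[0,0,0],0]]'

```text
clock: 25.0
tool_pos: [0.5546, -0.01, 0.1678]
orientation: [-180.0, 0.0, 6.4]
force: [-0.5, -0.1, -0.3]
opening: 0.0567
gripper_force: 3.7
```

```bash
python3 - <<'E'
from h import *
p=ctrl.snapshot("wrist"); save(p,"w5",None,1.4)
np.savez("w5.npz",**{k:p[k] for k in("vertical_fov","cx","cy","rvec","tvec","color")})
for k,q in(("coconut_truffle",[.632,-0.001]),("dark_truffle",[.6237,.0743])):
    m=best(p,k,q,.035,True)
    if m is not None: print(k,m.sum(),fit(p,m,lambda q:ball(q,.035),q,True))
o=ctrl.get_obs();print(o["tool_pos"],o["orientation"])
E
```

```text
coconut_truffle 2255 (array([ 0.6321, -0.0008]), np.float64(0.919))
dark_truffle 1939 (array([0.6236, 0.0744]), np.float64(0.955))
[ 0.55470466 -0.01013386  0.16787419] [-1.79998289e+02 -2.07439513e-03  6.41867410e+00]
```

View pics/w5.png

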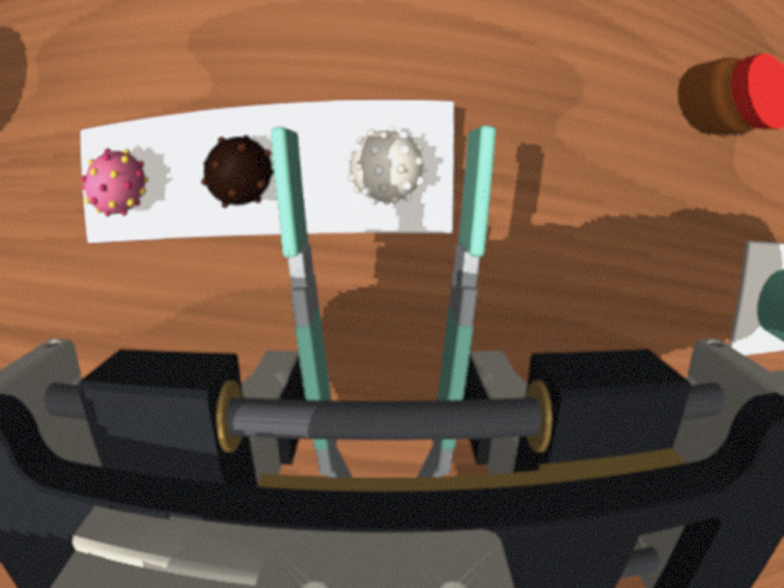

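The tongs are gripped straight, with jaw tips at (284,128) and (484,128) on either side of the coconut truffle at (387,166), in the 1.4x picture. Now I measure the jaws in the tool frame.

```bash
python3 - <<'E'
from h import *
p=dict(np.load("w5.npz")); o=ctrl.get_obs(); T=o["tool_pos"]; a=np.radians(6.42)
ux=np.array([np.cos(a),np.sin(a)]);uy=np.array([-np.sin(a),np.cos(a)])
for z in(.120,):
  for u,v in((284,128),(484,128),(290,254),(473,254),(301,275),(467,275)):
    d=at_z(p,u/1.4,v/1.4,z,True)[:2]-T[:2]; print(u,v,(d@ux).round(4),(d@uy).round(4))
d=np.array([.632,-.001])-T[:2]; print("truffle",d@ux,d@uy)
E
```

```text
284 128 0.0896 0.0325
484 128 0.0896 -0.0293
290 254 0.0495 0.0317
473 254 0.0494 -0.0268
301 275 0.0426 0.0284
467 275 0.0425 -0.0251
truffle 0.07783192568142767 0.0004337399666005306
```

Call:
send_rows --deltas '[[[0.005,0.001,0.01],0],[[0.01,0.002,0.025],0],[[0.01,0.002,0.045],0],[[0.01,0.002,0.06],0],[[0.01,0.002,0.07],0]]'

```text
clock: 25.57
tool_pos: [0.5622, -0.0116, 0.1093]
orientation: [180.0, 0.2, 6.4]
force: [0.2, -0.2, -0.4]
opening: 0.0567
gripper_force: 3.7
```

Call:
send_rows --deltas '[[[0,0,0.006],0],[[0,0,0.012],0],[[0,0,0.017],0],[[0,0,0.02],0],[[0,0,0.02],0]]'

```text
clock: 25.98
tool_pos: [0.5628, -0.0114, 0.0956]
orientation: [180.0, 0.0, 6.4]
force: [-0.2, 0.5, -0.9]
opening: 0.0563
gripper_force: 3.7
```

```bash
python3 - <<'E'
from h import *
p=ctrl.snapshot("wrist"); save(p,"w6",None,1.4)
np.savez("w6.npz",**{k:p[k] for k in("vertical_fov","cx","cy","rvec","tvec","color")})
o=ctrl.get_obs();print(o["tool_pos"],o["orientation"],o["force"],o["opening"])
E
```

```text
[ 0.56299515 -0.01128329  0.0959436 ] [-1.79999094e+02 -1.33607456e-02  6.39663014e+00] [-0.09076553  0.27672346 -1.39703608] 0.056617110298579576
```

View pics/w6.png

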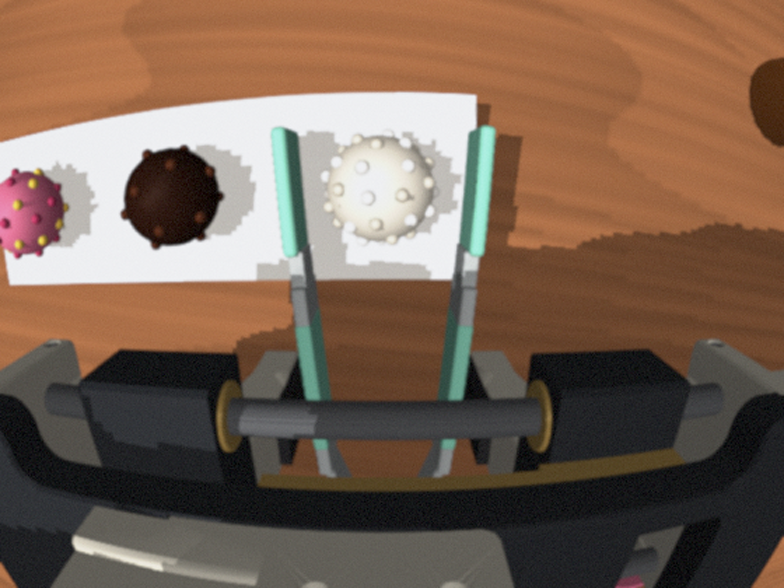

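The truffle at (380,188) sits between the jaws (middle (384,191)), clear on both sides, so I close.

Call:
send_rows --deltas '[[[0,0,0],0],[[0,0,0],0],[[0,0,0],0],[[0,0,0],0],[[0,0,0],0]]' --gripper 0.4

```text
clock: 26.45
tool_pos: [0.5633, -0.0112, 0.0963]
orientation: [-180.0, -0.1, 6.4]
force: [-0.5, 0.7, 1.2]
opening: 0.0431
gripper_force: 30.0
```

Call:
send_rows --deltas '[[[0,0,0],0],[[0,0,0],0],[[0,0,0],0],[[0,0,0],0],[[0,0,0],0]]'

```text
clock: 26.87
tool_pos: [0.5631, -0.0113, 0.096]
orientation: [-180.0, -0.0, 6.4]
force: [-0.8, 0.1, 2.5]
opening: 0.0425
gripper_force: 30.0
```

Call:
send_rows --deltas '[[[0,0,-0.004],0],[[0,0,-0.01],0],[[0,0,-0.02],0],[[0,0,-0.03],0],[[0,0,-0.04],0]]'

```text
clock: 27.28
tool_pos: [0.5628, -0.0114, 0.1287]
orientation: [180.0, 0.0, 6.4]
force: [0.0, -0.2, -0.3]
opening: 0.0431
gripper_force: 30.0
```

Call:
send_rows --deltas '[[[0,0,-0.012],0],[[0,0,-0.025],0],[[0,0,-0.037],0],[[0,0,-0.046],0],[[0,0,-0.05],0]]'

```text
clock: 27.7
tool_pos: [0.5634, -0.0112, 0.1696]
orientation: [-180.0, -0.1, 6.4]
force: [0.7, -0.2, -0.9]
opening: 0.0433
gripper_force: 30.0
```

```bash
python3 - <<'E'
from h import *
p=ctrl.snapshot("wrist"); save(p,"w7",None,1.4)
o=ctrl.get_obs();T=o["tool_pos"];print(T,o["orientation"],o["force"],o["opening"],o["gripper_force"])
z=T[2]-.06
q=[T[0]+.07,T[1]+.008]
m=best(p,"coconut_truffle",q,z,True)
if m is not None: print(m.sum(),fit(p,m,lambda q:ball(q,z),q,True))
# final: truffle over mint pot (.5897,-.3165); yaw -30
for y in(0,-20,6.4):
    a=np.radians(y); print(y,.5897-.07*np.cos(a),-.3165-.07*np.sin(a)); plan([.5897-.07*np.cos(a),-.3165-.07*np.sin(a),.195],y)
E
```

```text
[ 0.56343977 -0.01120489  0.16951183] [-1.79982164e+02 -1.26685257e-01  6.40180288e+00] [ 0.37237079 -0.00098568 -0.15545174] 0.04304704105666311 29.98785763978958
4805 (array([ 0.6324, -0.0015]), np.float64(0.924))
0 0.5197 -0.3165
shift [-0.0965  0.3732 -0.0329] turn 0.071 rows 7.4 0.9
-20 0.5239215165449864 -0.2925585899672032
shift [-0.0879  0.344  -0.0329] turn 0.2933 rows 6.8 3.7
6.4 0.5201362456587583 -0.32430282525444276
shift [-0.097   0.3829 -0.0329] turn -0.0001 rows 7.6 0.0
```

View pics/w7.png

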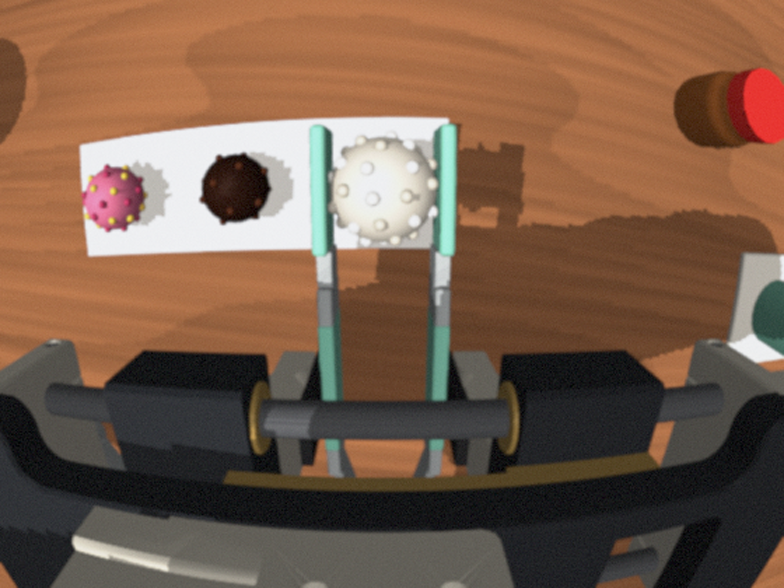

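The truffle (383,190) is held squarely in the jaws. I carry it to the mint pot.

Call:
send_rows --deltas '[[[-0.003,0.01,0],0],[[-0.008,0.03,0],0],[[-0.015,0.06,0],0],[[-0.024,0.095,0],0],[[-0.033,0.13,0],0]]'

```text
clock: 28.22
tool_pos: [0.5474, -0.1188, 0.1671]
orientation: [-180.0, 0.1, 6.4]
force: [-0.1, 0.2, -0.4]
opening: 0.0429
gripper_force: 30.0
```

Call:
send_rows --deltas '[[[-0.009,0.035,0],0],[[-0.018,0.07,0],0],[[-0.027,0.105,0],0],[[-0.036,0.14,0],0],[[-0.044,0.17,0],0]]'

```text
clock: 28.63
tool_pos: [0.5272, -0.2587, 0.167]
orientation: [-180.0, 0.1, 6.4]
force: [-0.3, 0.1, -0.7]
opening: 0.043
gripper_force: 30.0
```

Call:
send_rows --deltas '[[[-0.007,0.03,0],0],[[-0.013,0.055,0],0],[[-0.018,0.075,0.003],0],[[-0.02,0.085,0.006],0],[[-0.02,0.085,0.009],0]]'

```text
clock: 29.05
tool_pos: [0.5191, -0.3277, 0.1595]
orientation: [-180.0, 0.1, 6.3]
force: [0.3, -0.4, -1.6]
opening: 0.0432
gripper_force: 30.0
```

Call:
send_rows --deltas '[[[0,0,0],0],[[0,0,0],0],[[0,0,0],0],[[0,0,0],0],[[0,0,0],0]]'

```text
clock: 29.47
tool_pos: [0.5204, -0.3255, 0.1609]
orientation: [180.0, -0.0, 6.5]
force: [0.2, -0.5, -0.8]
opening: 0.0429
gripper_force: 30.0
```

```bash
python3 - <<'E'
from h import *
p=ctrl.snapshot("scene")
o=ctrl.get_obs();T=o["tool_pos"];print(T,o["orientation"],o["opening"],o["gripper_force"],abs(o["qvel"]).max())
save(p,"s8",(80,120,280,270),3.5)
z=T[2]-.06;q=[.59,-.317]
m=best(p,"coconut_truffle",q,z,False)
if m is not None: print(fit(p,m,lambda q:ball(q,z),q,False))
w=ctrl.snapshot("wrist"); m=best(w,"coconut_truffle",q,z,True)
if m is not None: print(fit(w,m,lambda q:ball(q,z),q,True))
m=best(w,"mint_pot",q,.05,True); print(m is not None)
E
```

```text
[ 0.5203252  -0.32553574  0.16090478] [ 1.79992984e+02 -1.90184253e-02  6.44275665e+00] 0.04351073356787279 29.987844228744507 0.1615592938243029
(array([ 0.5919, -0.3207]), np.float64(0.646))
(array([ 0.5894, -0.3159]), np.float64(0.912))
True
```

View pics/s8.png

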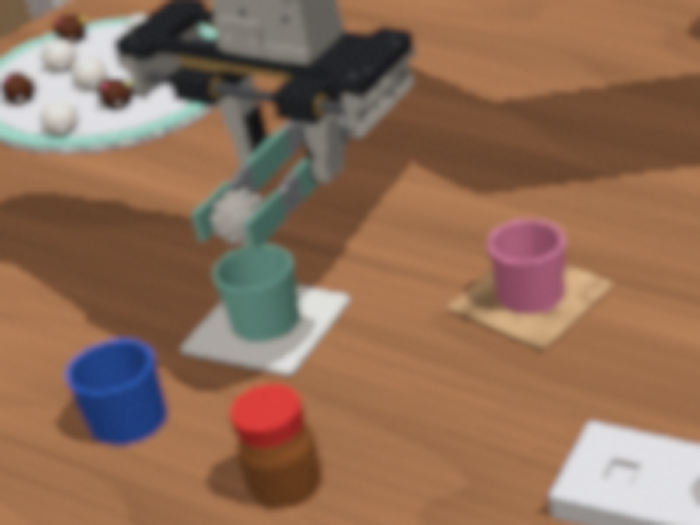

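The truffle (240,217) is held above the mint pot's mouth (257,262). Both pots are on the right coasters and nothing else has moved, so I hand in.

```bash
python3 -c "
from plant import ctrl
print(ctrl.close_job())"
```

```text
the job is handed in; nothing more can be done
None
```

I've handed the job in: the mint pot is on the white marble coaster, the pink pot is on the cork one, and the coconut truffle is held in the tongs about 25 mm above the mint pot's mouth. One risk: setting the mint pot down partway gave a brief wrist-force reading of about 50 N, which I took as the pot meeting the table; the result of the judging was not shown.

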